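Pinch a frame rail in the bench ratchet press

TASK

Lay the long wooden frame rail flat and square along the bed of the ratchet press, in the middle, and push it fully home against the column. Then hold the press's lever and pump it in full strokes, one tooth each, until the sprung foot pinches the rail with about 25 N: firmly, but never near 50 N, which would bruise the wood. Let go; move the foot with the lever only, and leave the other things on the table where they are.

Things in the scene. Friction and masses are not known exactly. Their poses are not given: they have to be found in the camera images.
- rail_center (a point): centre (half-way up) of the loose beech rail, a plain bar 240 x 30 x 24 mm (x is its long axis, z up), about 0.12 kg. It starts flat on the table left or right of the press.
- press: grey steel bench press, fixed, at another place and angle each time. Origin on the table straight under the foot's centre; x from its open front to its column, y to its left, z up. Flat bed 70 mm wide, from x = -160 mm to the column, top at z = 18. Column face at x = 30 stops the rail's end (rail centre then at x -90, y 0, z 30 mm). The head above (z 110 to 237 mm) reaches x -31 to 60, y +-49.
- press_bed (a point): point on the bed's top straight under the foot (x = y = 0, z = 18 mm of the press). The round black foot, 28 mm across, starts with its underside 53 to 74 mm above the table: it hangs on a screw spindle whose length differs each time and is not measured. The foot is sprung: once on the rail, 2.6 N for each further mm that the rack comes down.
- lever_grip (a point): middle of the lever's wooden handle, a bar 16 mm wide (along the press's x), 20 mm high, 75 mm long, out to the press's right (-y). Raised: at x -24, y -114, z 176 mm of the press. Easily pinched from above, fingers closing along the press's x. It turns about a pin along the press's x through y = 40, z = 158 mm, 155 mm from this point.
- lever (a joint): lever angle, rad: 0 raised at its upper stop, 0.228 at its lower stop (35 mm of handle travel). It stays where it is left and must be lifted by hand. A stroke from below 0.02 to beyond 0.205 advances exactly one tooth; a shorter one may not. With the foot free a slow stroke takes 1 to 5 N at the handle; then add a third of the foot's force (6 N per tooth past touching).
- rack (a joint): how far the rack, and the foot with it, has come down, m: 0 at the start, 0.007 per tooth (up to 0.0025 more while unloaded); it cannot go back up. It does not tell when the foot touches the rail: that takes 1.5 to 4.6 teeth and shows in the force at the handle.
- offcut: spare piece of the same wood, 110 x 30 x 24 mm, much shorter than the rail; origin under its centre. Not to be used.
- bead_jar: small clear glass jar with a lid, 52 mm wide, 50 mm high. Bystander: leave it where it is.
- pin_bowl: shallow wooden bowl, 100 mm wide, 40 mm high. Bystander: leave it where it is.
- spool_a: brass spool standing upright, 34 mm wide, 48 mm high. Bystander: leave it where it is.
- spool_b: wooden spool standing upright, 34 mm wide, 48 mm high. Bystander: leave it where it is.
- awl: slim tool with a bamboo-like handle, lying flat, 145 mm long. Bystander: leave it where it is.
- scissors: small steel embroidery scissors lying flat, about 105 mm long. Bystander: leave it where it is.
- sequin_tin: round flat metal tin, 60 mm wide, 22 mm high. Bystander: leave it where it is.
There are look-alikes about, which are no part of the job. Leave any black look-alike of the part that bears rail_center alone.

How it is judged:
On the way, in this order (a step that is already met when the one before it is completed fails the run):
1. the rail lies home on the bed, before any pumping (x of rail_center in the frame of press between -0.095 and -0.086 m and y of rail_center in the frame of press between -0.008 and 0.008 m and z of rail_center in the frame of press between 0.026 and 0.034 m and angle between the x axis of rail_center and the x axis of press, either way round below 0.09 rad and value of joint rack below 0.004 m), for 0.2 s.
2. the ratchet has been pumped at least two teeth (value of joint rack above 0.0125 m), for 0.1 s.
At the end, for the whole second after the job is handed in: The rail lies flat on the bed with its end against the column (within 5 mm), within 8 mm of the middle and 5 degrees of square, and the foot pinches it with 13 to 40 N; the lever is at rest (x of rail_center in the frame of press between -0.095 and -0.086 m and y of rail_center in the frame of press between -0.008 and 0.008 m and z of rail_center in the frame of press between 0.026 and 0.034 m and angle between the x axis of rail_center and the x axis of press, either way round below 0.09 rad and contact force between rack and rail between 13 and 40 N and velocity of joint lever between -0.05 and 0.05 rad/s); the robot touches nothing.
It fails at once if the foot pinched the rail with more than 48 N (contact force between rack and rail above 48 N).
It fails at once if the rack, spindle or foot was pushed by the robot instead of the lever (contact force between any of the fingers, the arm and rack above 3 N).
It fails at once if a bystander was shifted by more than 25 mm (distance of any of offcut, bead_jar, pin_bowl, spool_a, spool_b, awl, scissors, sequin_tin from where it was at the start of the episode above 0.025 m).
It also fails if it takes over 72 s, if anything falls off the work surface, if the arm or the gripper's body presses on something with over 40 N, if the wrist force passes 120 N, or if a joint passes its speed limit or range.

ROBOT

A 7-joint arm with a two-finger parallel gripper is mounted at the origin on the work surface. World frame = base frame: x ahead of the robot, y to its left, z up, the work surface at z = 0. Lengths are in m, angles in rad, forces in N, time in s.
With the tool pointing down it reaches from about 0.4 to 0.85 m from the base axis. Payload 10.4 kg.
Tool frame: the origin (TCP) lies between the finger pads; the fingertips stand manip.tcp_to_tips ahead of it and the grasp point (between the pads) lies 2 mm behind it (manip.tcp_to_tips is the distance from the TCP to the fingertips, in m); y points along the fingers, z is the direction in which the jaws open and shut, and the axes are right-handed (so a half turn about y gives the same grasp; the last joint's range is limited). The gripper opens to 85 mm and grips with 20 to 120 N. Pads are 22 mm wide; open, the fingers measure 114 mm over their backs; the gripper's body (76 mm by 85 mm) begins 54 mm behind the grasp point. The pads swing forward as they close: fully open they stand 13 mm farther back than shut.
Start: joints at [1.249, 0.332, -0.065, 1.46, 0.022, 1.35, -0.088], TCP at [0.184, -0.597, 0.248] pointing down, gripper open.
Joint ranges: [-2.6, 2.6], [-0.5, 2.12], [-1.47, 1.34], [0.16, 2.42], [-1.27, 4.41], [0.06, 2.06], [-2.6, 2.6]. Speed limits (rad/s): [2.22, 2.22, 2.79, 2.79, 3.14, 3.14, 3.14].

INTERFACE

Orientations are given as a unit quaternion [x, y, z, w].
In Python, from workcell import manip gives the robot as it stands. The module is installed in compiled form; this text tells all that it offers.
- The arm moves only by the tool move_arm, never from a script. Its argument "increments" is a list of rows, each an object with "offset": the shift along the tool's x, y, z in m, a list of three; "yaw": the turn about the tool's y in degrees; "jaw": the closure in counts, from 0 (fully open) to 255 (shut). In form: [{"offset": [tx, ty, tz], "yaw": yaw, "jaw": jaw}, ...]. A call has 1 to 10 rows; each row is the pose to reach, as a shift and turn from the pose measured when the call began, along the tool's axes at that moment; what a row does not reach only later rows make up. A row lasts 1/12 s, in which the tool goes at most 41.7 mm and 7.16 degrees, less where a joint would pass 70% of its speed; a pose out of reach is approached as far as the arm can. A call with a gripper value outside its range is refused whole. The fingers move at their own pace and stop on an object; "squeeze" is the grip in N (left out, the last holds). Time passes only in rows, so rows that repeat a pose let the fingers close. It gives the time, the measured TCP pose, the force and the opening at its end, in the units of the state.
- manip.get_obs(): the state, without advancing time (a new reading comes with each control period).
- manip.camera(name): name is "side" or "top"; returns a dict with "pixels" (480x640x3 uint8, red, green, blue), "depth" (480x640 float32, m along the optical axis (not along the pixel's ray), 0 where there is no reading), "intrinsics" (3x3 intrinsics, pixels), "R" (3x3) and "t" (3): a world point X has camera coordinates R X + t. Camera axes: x right, y down, z forward; pixel columns grow to the right and rows downward; lengths in m; the calibration is good to about 2 mm. A picture is of the moment at which its call begins.
- manip.hand_in(): hands the job in, once; it reports no verdict.
Trained networks look in a picture, given as the dict that the camera call returned (one of the last four; its "shot" number tells which), for a name from the list of things; names that differ only in an ending like _2 or _b are one class to them, and where a whole thing is asked for, a point or a joint stands for the part that bears it (a point fixed in the world has none). Each returns a list of dicts, best first, with "confidence" (0 to 1); they miss things now and then, are a little off and sometimes report something else, mostly with a low value. They report only what shows in the picture. A call takes as long as a camera call. They do not tell look-alikes from the thing itself.
- manip.recognise(picture, query): "bbox" ([left, top, right, bottom] in pixels, round what is visible of it).
- manip.spot_point(picture, query): "centre" ([column, row] in pixels: a listed point, or the origin of a listed thing).
The state is a dict: "clock": time; "joint_pos": joint angles; "joint_velocities": joint speeds; "tau": joint torques, N m; "position": TCP position; "ee_rot": TCP orientation; "ft_force": force on the tool from outside, world axes, zero at the start; "torque": the same for the moment, N m; "grip_width": opening from 0.0 (shut) to 1.0 (fully open).
Only numpy, scipy, OpenCV 4.12 (cv2) and the standard library are available. Lean on these libraries where they do the work, as an engineer would, in place of code of your own. Each camera call takes 0.05 s, during which the arm holds its last target. There are 200 camera calls.

## Working session

There is one attempt and no reset: what is moved stays moved. The work goes in short steps, Python scripts to look and compute and a tool call to move; the robot and the scene stay as the last step left them, time stands still between calls to the robot, and variables do not carry over. Pictures are saved under pics/ and viewed, about 8 in all and at most 12, crops included, and the job is handed in when it is done.

Besides the shell and the picture viewer there is one more tool, called as name(argument=value, ...), one argument or row to a line, values as JSON. move_arm: Moves the arm, as the interface text tells. Its arguments: {"type":"object","properties":{"increments":{"type":"array","items":{"type":"object","properties":{"offset":{"type":"array","items":{"type":"number"}},"yaw":{"type":"number"},"jaw":{"type":"number"}}}},"squeeze":{"type":"number"}},"required":["increments"]}

```bash
mkdir -p pics
cat > h.py <<'E'
import numpy as np, cv2
from workcell import manip
from scipy.spatial.transform import Rotation as Ro
def world(p,u,v,d=None):
    d=p["depth"][int(round(v)),int(round(u))] if d is None else d
    K=p["intrinsics"]; c=np.array([(u-K[0,2])/K[0,0]*d,(v-K[1,2])/K[1,1]*d,d])
    return p["R"].T@(c-p["t"])
def atz(p,u,v,z):
    K=p["intrinsics"]; r=p["R"].T@np.array([(u-K[0,2])/K[0,0],(v-K[1,2])/K[1,1],1]); o=-p["R"].T@p["t"]
    return o+r*(z-o[2])/r[2]
def cloud(p):
    K=p["intrinsics"]; d=p["depth"]; v,u=np.mgrid[:480,:640]
    c=np.stack([(u-K[0,2])/K[0,0]*d,(v-K[1,2])/K[1,1]*d,d],-1)
    return (c-p["t"])@p["R"]
def save(p,n,crop=None,s=1):
    im=p["pixels"][...,::-1]
    if crop: a,b,c,e=crop; im=im[b:e,a:c]
    cv2.imwrite("pics/"+n,cv2.resize(im,None,fx=s,fy=s))
E
python3 - <<'E'
from h import *
o=manip.get_obs(); print(o["position"],o["ee_rot"],Ro.from_quat(o["ee_rot"]).as_matrix().round(2),manip.tcp_to_tips,o["clock"],o["grip_width"])
ims=[]
for n in("top","side"):
    p=manip.camera(n); ims.append(p["pixels"]); 
    save(p,n+"0.png",s=1.25)
    for q in("rail_center","press","press_bed","lever_grip","offcut"):
        print(n,q,[(np.round(r["centre"],0).tolist(),round(r["confidence"],2),world(p,*r["centre"]).round(3).tolist()) for r in manip.spot_point(p,q)])
E
```

```text
[ 0.18385455 -0.59698136  0.24752243] [-0.10535805  0.69971512 -0.69874274  0.10515235] [[-0.96 -0.    0.29]
 [-0.29  0.   -0.96]
 [ 0.   -1.   -0.  ]] 0.017 0.0 1.0005880628280852
top rail_center [([462.0, 365.0], 0.68, [0.185, -0.332, 0.024]), ([438.0, 253.0], 0.6, [0.455, -0.281, 0.021])]
top press [([326.0, 200.0], 0.88, [0.558, -0.004, 0.235]), ([325.0, 199.0], 0.2, [0.56, -0.003, 0.237])]
top press_bed [([325.0, 200.0], 0.96, [0.557, -0.002, 0.235])]
top lever_grip [([380.0, 201.0], 0.89, [0.563, -0.122, 0.179])]
top offcut [([207.0, 235.0], 0.87, [0.504, 0.279, 0.022]), ([380.0, 134.0], 0.24, [0.74, -0.143, 0.047])]
side rail_center [([351.0, 220.0], 0.77, [0.455, -0.29, 0.022]), ([214.0, 310.0], 0.69, [0.71, 0.242, 0.018]), ([433.0, 228.0], 0.67, [0.18, -0.308, 0.026])]
side press [([289.0, 266.0], 0.7, [0.579, 0.009, 0.019])]
side press_bed [([290.0, 264.0], 0.9, [0.58, -0.003, 0.019]), ([365.0, 257.0], 0.64, [0.371, -0.113, 0.007])]
side lever_grip [([307.0, 202.0], 0.63, [0.557, -0.119, 0.173]), ([201.0, 369.0], 0.23, [0.644, 0.44, 0.028])]
side offcut [([276.0, 345.0], 0.98, [0.512, 0.303, 0.005])]
```

View pics/top0.png

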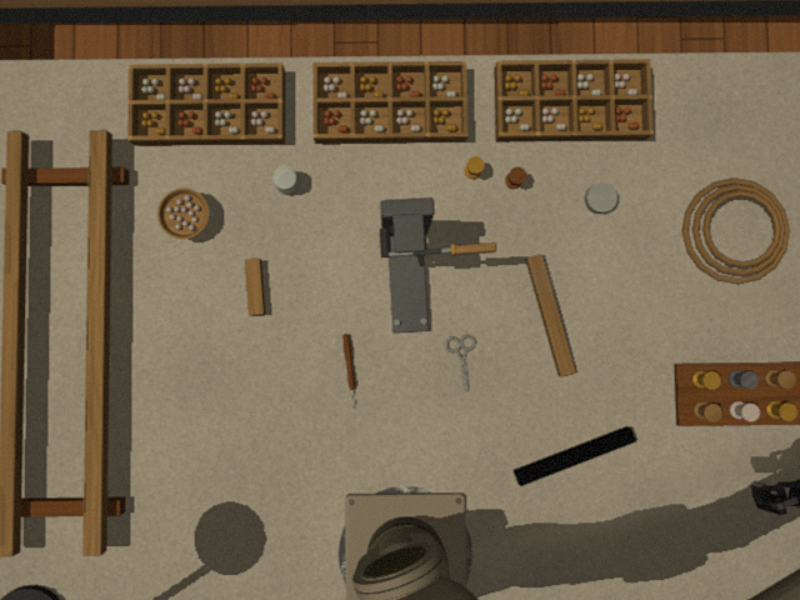

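View pics/side0.png

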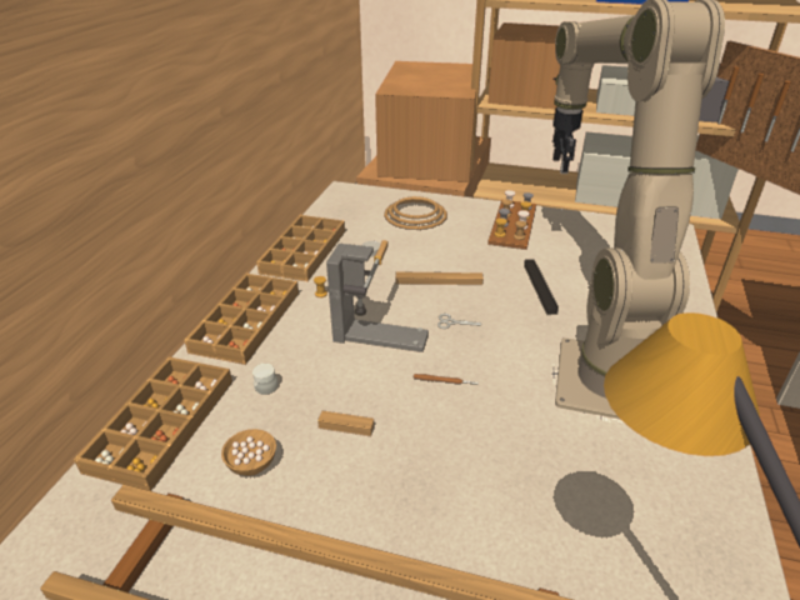

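The top picture shows these candidates for the rail (640x480 pixels):
- Beech bar at (438,253): 240 mm long, loose.
- Black bar at (462,365): the look-alike.
- Offcut at (207,235): too short.
- Beams of the stand at the left edge, (10–80, 280).

The beech bar at (438,253) matches the description. Next I measure it and the press, and check it in one crop.

Run:
```python
from h import *
p=manip.camera("top"); W=cloud(p); im=p["pixels"]
save(p,"crop.png",(290,140,490,320),4)
def rect(box,zl,zh):
    a,b,c,e=box; m=np.zeros((480,640),bool); m[b:e,a:c]=1
    m&=(W[...,2]>zl)&(W[...,2]<zh); P=W[m]
    # keep largest component
    n,l,st,_=cv2.connectedComponentsWithStats(m.astype(np.uint8)); k=1+st[1:,4].argmax(); P=W[l==k]
    r=cv2.minAreaRect((P[:,:2]*1000).astype(np.float32)); print(r,len(P),np.median(P[:,2])); return P
print("rail");R=rect((410,195,475,310),.014,.035)
print("bed");B=rect((300,205,352,275),.010,.026)
print("head");H=rect((295,150,355,215),.2,.26)
print("handle");rect((358,185,405,212),.14,.2)
# bed edges by per-slice midline
for P,nm in((R,"rail"),(B,"bed")):
    c=P[:,:2].mean(0); u,s,v=np.linalg.svd(P[:,:2]-c,full_matrices=False); print(nm,c,np.degrees(np.arctan2(v[0,1],v[0,0]))%180)
for n in("top","side"):
    q=manip.camera(n)
    for r in manip.spot_point(q,"press_bed")[:1]: print(n,atz(q,*r["centre"],.018))
    for r in manip.spot_point(q,"press")[:1]: print(n,atz(q,*r["centre"],0))
    for r in manip.spot_point(q,"lever_grip")[:1]: print(n,atz(q,*r["centre"],.176))
```

```text
rail
((457.54638671875, -288.3187255859375), (239.8988494873047, 32.25461959838867), 14.708393096923828) 1282 0.02241912096100467
bed
((501.6202697753906, -12.568122863769531), (148.3634796142578, 69.86312866210938), 2.6642751693725586) 1708 0.016812150752818215
head
((601.9490966796875, -6.120853424072266), (87.5383071899414, 92.6580581665039), 89.3753890991211) 1332 0.23256000647957836
handle
((567.360107421875, -117.62923431396484), (18.35384750366211, 83.41677856445312), 1.439447045326233) 307 0.17998849455954447
rail [ 0.45695097 -0.28754343] 14.59501413733338
bed [ 0.50125194 -0.01238696] 3.0515763220858503
top [ 0.58464944 -0.01314981  0.018     ]
top [ 0.58975515 -0.01026432  0.        ]
top [ 0.56089531 -0.11820699  0.176     ]
side [ 0.58270279 -0.00584791  0.018     ]
side [ 5.83447049e-01 -1.16625251e-02  1.11022302e-16]
side [ 0.56655528 -0.12234755  0.176     ]
```

View pics/crop.png

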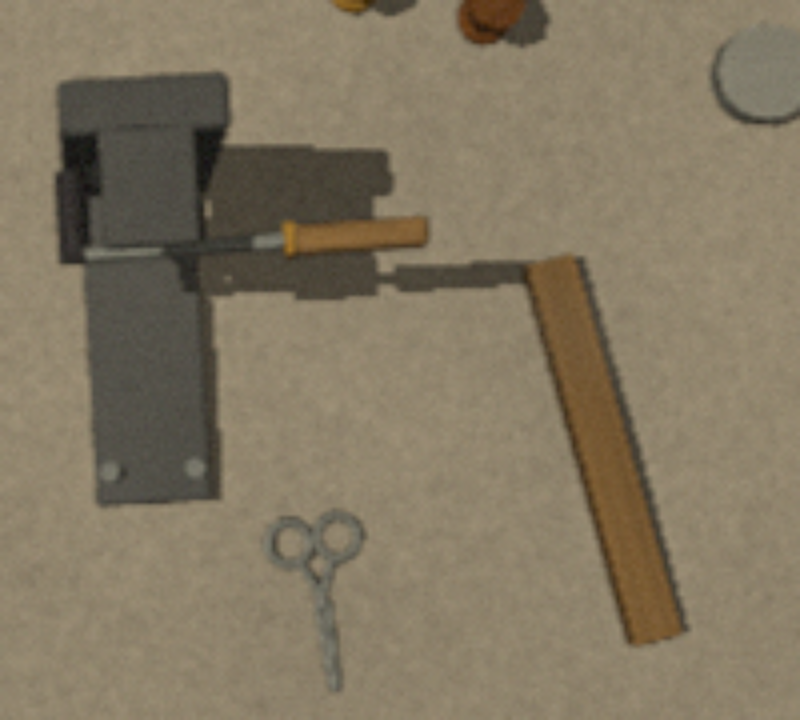

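The crop confirms it: plain beech bar with corners at about (550,262) and (655,635) in the crop. The black bar and the offcut are excluded. The press front edge is at the bottom, and the handle is at (355,235) in the crop. I'm moving to above the rail.

```bash
cat >> h.py <<'E'
def inc(t,head,quiet=False):
    o=manip.get_obs(); M=Ro.from_quat(o["ee_rot"]).as_matrix(); h=np.degrees(np.arctan2(M[1,0],M[0,0]))
    off=M.T@(np.array(t)-o["position"]); yaw=-((head-h+180)%360-180)
    print("pos",o["position"].round(4),"head",h.round(2),"tilt",M[:,1].round(3),"off",off.round(4),"yaw",round(yaw,2),"F",o["ft_force"].round(2),"w",round(o["grip_width"],3),"t",round(o["clock"],2))
PO=np.array([.586,-.009]); PA=np.radians(2.8)
def press(x,y,z): c,s=np.cos(PA),np.sin(PA); return np.array([PO[0]+c*x-s*y,PO[1]+s*x+c*y,z])
E
python3 -c "
from h import *
inc((.433,-.294,.12),194.6)"
```

```text
pos [ 0.184  -0.5973  0.2483] head -162.88 tilt [ 0. -0. -1.] off [-0.3273  0.1283 -0.2166] yaw 2.52 F [-0.09 -0.06 -0.75] w 1.001 t 1.05
```

move_arm(
  increments=[
    {"offset": [-0.0327, 0.0128, -0.0217], "yaw": 0.25, "jaw": 0},
    {"offset": [-0.0655, 0.0257, -0.0433], "yaw": 0.5, "jaw": 0},
    {"offset": [-0.098, 0.0385, -0.065], "yaw": 0.75, "jaw": 0},
    {"offset": [-0.131, 0.0513, -0.0866], "yaw": 1.0, "jaw": 0},
    {"offset": [-0.164, 0.0642, -0.1083], "yaw": 1.25, "jaw": 0},
    {"offset": [-0.196, 0.077, -0.13], "yaw": 1.5, "jaw": 0},
    {"offset": [-0.229, 0.09, -0.1516], "yaw": 1.75, "jaw": 0},
    {"offset": [-0.262, 0.1026, -0.1733], "yaw": 2, "jaw": 0},
    {"offset": [-0.295, 0.1155, -0.195], "yaw": 2.25, "jaw": 0},
    {"offset": [-0.3273, 0.1283, -0.2166], "yaw": 2.5, "jaw": 0},
  ],
  squeeze=40,
)

```text
clock: 1.88
position: [0.4341, -0.2924, 0.1198]
ee_rot: [0.09, -0.701, 0.702, -0.09]
ft_force: [0.0, -0.4, 0.3]
grip_width: 1.001
```

```bash
python3 -c "
from h import *
inc((.433,-.294,.025),194.6)"
```

```text
pos [ 0.4341 -0.2924  0.1198] head -165.4 tilt [ 0.001 -0.001 -1.   ] off [0.0015 0.0948 0.0012] yaw -0.0 F [ 0.02 -0.39  0.33] w 1.001 t 1.88
```

move_arm(
  increments=[
    {"offset": [0.001, 0.03, 0.001], "yaw": 0, "jaw": 0},
    {"offset": [0.0015, 0.06, 0.0012], "yaw": 0, "jaw": 0},
    {"offset": [0.0015, 0.085, 0.0012], "yaw": 0, "jaw": 0},
    {"offset": [0.0015, 0.096, 0.0012], "yaw": 0, "jaw": 0},
    {"offset": [0.0015, 0.097, 0.0012], "yaw": 0, "jaw": 80},
    {"offset": [0.0015, 0.097, 0.0012], "yaw": 0, "jaw": 255},
    {"offset": [0.0015, 0.097, 0.0012], "yaw": 0, "jaw": 255},
    {"offset": [0.0015, 0.097, 0.0012], "yaw": 0, "jaw": 255},
    {"offset": [0.0015, 0.097, 0.0012], "yaw": 0, "jaw": 255},
    {"offset": [0.0015, 0.097, 0.0012], "yaw": 0, "jaw": 255},
  ],
)

```text
clock: 2.72
position: [0.434, -0.2948, 0.0245]
ee_rot: [0.089, -0.7, 0.702, -0.091]
ft_force: [-1.0, -0.3, 7.8]
grip_width: 0.34
```

move_arm(
  increments=[
    {"offset": [0, 0, 0], "yaw": 0, "jaw": 255},
    {"offset": [0, 0, 0], "yaw": 0, "jaw": 255},
    {"offset": [0, -0.02, 0], "yaw": 0, "jaw": 255},
    {"offset": [0, -0.04, 0], "yaw": 0, "jaw": 255},
    {"offset": [0, -0.06, 0], "yaw": 0, "jaw": 255},
    {"offset": [0, -0.08, 0], "yaw": 0, "jaw": 255},
    {"offset": [0, -0.08, 0], "yaw": 0, "jaw": 255},
  ],
)

```text
clock: 3.3
position: [0.4355, -0.2956, 0.1083]
ee_rot: [0.087, -0.699, 0.704, -0.092]
ft_force: [1.1, -1.0, -0.6]
grip_width: 0.34
```

```bash
python3 -c "
from h import *
inc(press(-210,0,0)/1,182.8) if 0 else None
# staging: rail centre at press x=-150, grip 25 behind
t=press(-.175-.0,0,.10); inc(t,182.8)
p=manip.camera('top'); W=cloud(p)
m=(W[...,2]>.075)&(W[...,2]<.13)&(W[...,1]<-.1)&(W[...,0]>.3)
P=W[m];print(len(P),cv2.minAreaRect((P[:,:2]*1000).astype(np.float32)),np.median(P[:,2])); save(p,'g.png',(290,140,490,320),3)
"
```

```text
pos [ 0.4355 -0.2956  0.1083] head -165.42 tilt [ 0.008 -0.006 -1.   ] off [-0.0465  0.0066 -0.2753] yaw 11.78 F [ 1.07 -1.04 -0.62] w 0.34 t 3.3
1066 ((458.9854736328125, -286.5050048828125), (238.78903198242188, 35.47514343261719), 11.9677095413208) 0.10573810122492605
```

View pics/g.png

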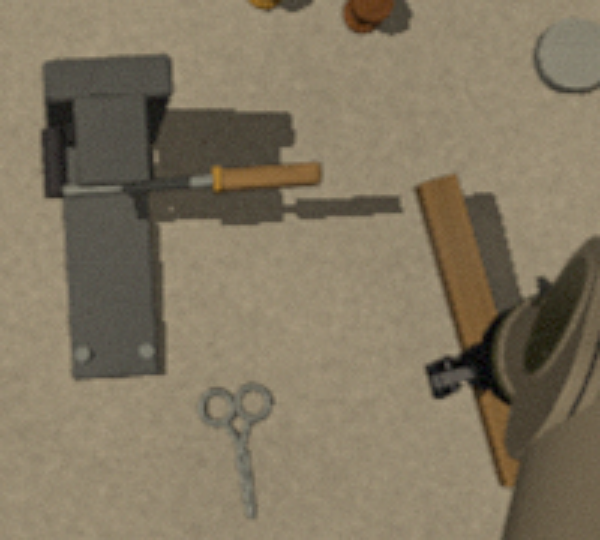

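The rail is held squarely across the pads, about 25 mm behind its centre. In this crop its ends are near (438,185) and (510,480). I'm carrying it to just in front of the foot, above the bed.

```bash
python3 -c "
from h import *
inc(press(-.185,0,.09),182.8)"
```

```text
pos [ 0.4347 -0.2952  0.1063] head -165.42 tilt [ 0.006 -0.005 -1.   ] off [-0.0373  0.0148 -0.2768] yaw 11.78 F [ 0.58  0.02 -1.63] w 0.339 t 3.35
```

move_arm(
  increments=[
    {"offset": [-0.004, 0.002, -0.03], "yaw": 1.2, "jaw": 255},
    {"offset": [-0.008, 0.004, -0.06], "yaw": 2.4, "jaw": 255},
    {"offset": [-0.012, 0.006, -0.092], "yaw": 3.7, "jaw": 255},
    {"offset": [-0.016, 0.008, -0.124], "yaw": 5.2, "jaw": 255},
    {"offset": [-0.021, 0.01, -0.157], "yaw": 6.6, "jaw": 255},
    {"offset": [-0.026, 0.012, -0.19], "yaw": 8, "jaw": 255},
    {"offset": [-0.03, 0.014, -0.222], "yaw": 9.5, "jaw": 255},
    {"offset": [-0.034, 0.0148, -0.25], "yaw": 10.8, "jaw": 255},
    {"offset": [-0.037, 0.0148, -0.27], "yaw": 11.8, "jaw": 255},
    {"offset": [-0.0373, 0.0148, -0.2768], "yaw": 11.8, "jaw": 255},
  ],
)

```text
clock: 4.18
position: [0.4002, -0.0151, 0.0892]
ee_rot: [0.017, -0.705, 0.708, -0.02]
ft_force: [1.5, -0.8, -1.5]
grip_width: 0.337
```

```bash
python3 -c "
from h import *
inc(press(-.185,0,.09),182.8)
p=manip.camera('top'); W=cloud(p)
m=(W[...,2]>.07)&(W[...,2]<.115)&(abs(W[...,1])<.08)&(W[...,0]>.43)&(W[...,0]<.56)
P=W[m];print(len(P),cv2.minAreaRect((P[:,:2]*1000).astype(np.float32)),np.median(P[:,2]),P[:,0].max()); 
for a in (.45,.48,.51,.53): 
  q=P[abs(P[:,0]-a)<.006]; b=W[(W[...,2]>.01)&(W[...,2]<.026)&(abs(W[...,0]-a)<.004)&(abs(W[...,1]+.01)<.06)]
  print(a,(q[:,1].min()+q[:,1].max())/2,b[:,1].min(),b[:,1].max())
save(p,'g2.png',(270,140,400,320),3)
s=manip.camera('side'); save(s,'s2.png',(230,150,370,300),4)
a=cv2.imread('pics/g2.png');b=cv2.imread('pics/s2.png');h=540;b=cv2.resize(b,(400,430));o=np.zeros((540,790,3),np.uint8);o[:,:390]=a;o[:430,390:]=b;cv2.imwrite('pics/c2.png',o)
"
```

```text
pos [ 0.4002 -0.0151  0.0892] head -177.06 tilt [ 0.005 -0.004 -1.   ] off [-0.0009 -0.0008  0.003 ] yaw 0.14 F [ 1.49 -0.76 -1.45] w 0.337 t 4.18
496 ((499.6332702636719, -10.438133239746094), (89.02440643310547, 29.827478408813477), 3.0994834899902344) 0.08743969413602377 0.5446410831892083
0.45 0.0012009802084170865 0.014423286197340174 0.014477067912904344
0.48 -0.011711012077928878 -0.04702263072457004 0.02133671648427013
0.51 -0.00982970349895194 -0.04717010775044865 0.021049423062834863
0.53 -0.008907535010499661 -0.044952521254467456 0.023280467034545803
```

View pics/c2.png

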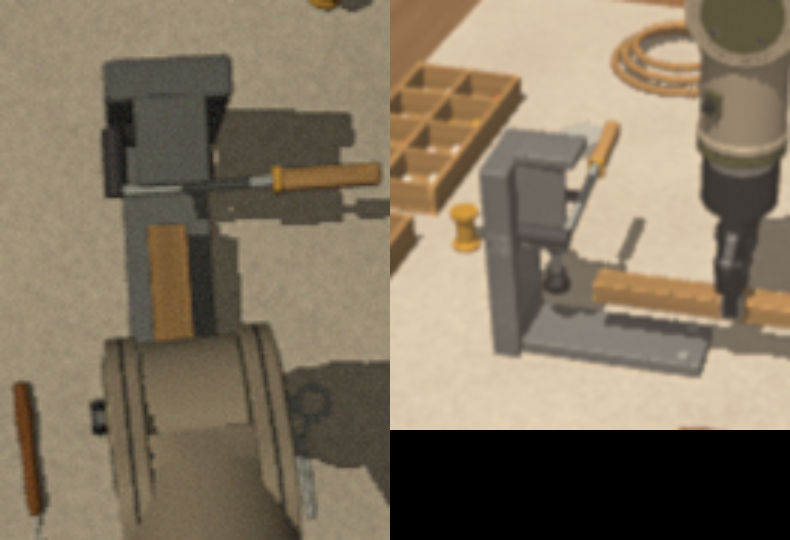

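The rail lies straight over the bed, with its front end at (168,228) in the left half of the picture. It is about 2 mm left of the bed's midline and still outside the foot. I'll shift it 2 mm, lower it, then slide it in.

move_arm(
  increments=[
    {"offset": [0, 0.01, 0.001], "yaw": 0, "jaw": 255},
    {"offset": [0, 0.02, 0.002], "yaw": 0, "jaw": 255},
    {"offset": [0, 0.03, 0.002], "yaw": 0, "jaw": 255},
    {"offset": [0, 0.038, 0.002], "yaw": 0, "jaw": 255},
    {"offset": [0, 0.043, 0.002], "yaw": 0, "jaw": 255},
    {"offset": [0, 0.0435, 0.002], "yaw": 0, "jaw": 255},
    {"offset": [0, 0.0435, 0.002], "yaw": 0, "jaw": 255},
  ],
)

```text
clock: 4.87
position: [0.4007, -0.0195, 0.0455]
ee_rot: [0.017, -0.705, 0.708, -0.019]
ft_force: [-0.4, 0.2, -1.7]
grip_width: 0.338
```

```bash
python3 -c "
from h import *
inc(press(-.115,-.002,.0445),182.8)
p=manip.camera('top'); W=cloud(p)
m=(W[...,2]>.03)&(W[...,2]<.055)&(abs(W[...,1])<.08)&(W[...,0]>.46)&(W[...,0]<.57)
P=W[m];print(len(P),cv2.minAreaRect((P[:,:2]*1000).astype(np.float32)),np.median(P[:,2]),P[:,0].max()); 
"
```

```text
pos [ 0.4007 -0.0195  0.0455] head -177.07 tilt [ 0.004 -0.004 -1.   ] off [-0.0706  0.0012  0.0007] yaw 0.13 F [-0.38  0.18 -1.65] w 0.338 t 4.87
452 ((502.1594543457031, -14.787055969238281), (85.26771545410156, 29.960912704467773), 3.139061689376831) 0.043642304089869306 0.5445664315982605
```

move_arm(
  increments=[
    {"offset": [-0.012, 0, -0.001], "yaw": 0, "jaw": 255},
    {"offset": [-0.024, 0, -0.0015], "yaw": 0, "jaw": 255},
    {"offset": [-0.036, 0, -0.0015], "yaw": 0, "jaw": 255},
    {"offset": [-0.048, 0, -0.0015], "yaw": 0, "jaw": 255},
    {"offset": [-0.056, 0.0005, -0.0015], "yaw": 0, "jaw": 255},
    {"offset": [-0.06, 0.001, -0.0015], "yaw": 0, "jaw": 255},
    {"offset": [-0.06, 0.0015, -0.0015], "yaw": 0, "jaw": 255},
  ],
)

```text
clock: 5.5
position: [0.4615, -0.0148, 0.0448]
ee_rot: [0.016, -0.705, 0.708, -0.02]
ft_force: [-0.1, 0.2, -1.4]
grip_width: 0.338
```

move_arm(
  increments=[
    {"offset": [-0.002, 0.0005, 0], "yaw": 0, "jaw": 255},
    {"offset": [-0.004, 0.001, 0], "yaw": 0, "jaw": 255},
    {"offset": [-0.006, 0.0012, 0], "yaw": 0, "jaw": 255},
    {"offset": [-0.008, 0.0015, 0], "yaw": 0, "jaw": 255},
  ],
)

```text
clock: 5.83
position: [0.4695, -0.0144, 0.0434]
ee_rot: [0.016, -0.705, 0.708, -0.02]
ft_force: [-0.1, 0.1, -1.6]
grip_width: 0.342
```

move_arm(
  increments=[
    {"offset": [-0.001, 0.0003, 0], "yaw": 0, "jaw": 255},
    {"offset": [-0.002, 0.0005, 0], "yaw": 0, "jaw": 255},
    {"offset": [-0.003, 0.0005, 0], "yaw": 0, "jaw": 255},
    {"offset": [-0.004, 0.0005, 0], "yaw": 0, "jaw": 255},
  ],
)

```text
clock: 6.17
position: [0.473, -0.0143, 0.0427]
ee_rot: [0.017, -0.705, 0.708, -0.019]
ft_force: [-4.3, 0.1, -0.1]
grip_width: 0.338
```

```bash
python3 -c "
from h import *
inc(press(-.115,0,.0425),182.8)
p=manip.camera('top'); W=cloud(p)
m=(W[...,2]>.03)&(W[...,2]<.055)&(abs(W[...,1])<.08)&(W[...,0]>.5)&(W[...,0]<.57)
P=W[m];print(len(P),cv2.minAreaRect((P[:,:2]*1000).astype(np.float32)),np.median(P[:,2]),P[:,0].max())
for a in (.53,.54,.55): 
  q=P[abs(P[:,0]-a)<.006]; b=W[(W[...,2]>.01)&(W[...,2]<.026)&(abs(W[...,0]-a)<.004)&(abs(W[...,1]+.01)<.06)]
  print(a,q[:,1].min(),q[:,1].max(),b[:,1].min(),b[:,1].max())
"
```

```text
pos [ 0.473  -0.0143  0.0427] head -177.07 tilt [ 0.004 -0.004 -1.   ] off [0.0019 0.0002 0.0002] yaw 0.13 F [-4.29  0.05 -0.05] w 0.338 t 6.17
95 ((559.230224609375, -10.506275177001953), (19.519779205322266, 29.24812889099121), 1.0108164548873901) 0.04087681219393487 0.569080448685712Traceback (most recent call last):
  File "<string>", line 9, in <module>
    print(a,q[:,1].min(),q[:,1].max(),b[:,1].min(),b[:,1].max())
            ~~~~~~~~~~^^
    return umr_minimum(a, axis, None, out, keepdims, initial, where)
ValueError: zero-size array to reduction operation minimum which has no identity
```

move_arm(
  increments=[
    {"offset": [-0.001, 0.0003, 0], "yaw": 0, "jaw": 255},
    {"offset": [-0.0025, 0.0006, 0], "yaw": 0, "jaw": 255},
    {"offset": [-0.0025, 0.0006, 0], "yaw": 0, "jaw": 255},
  ],
)

```text
clock: 6.47
position: [0.4731, -0.0142, 0.0424]
ee_rot: [0.019, -0.705, 0.709, -0.017]
ft_force: [-18.7, -0.6, 24.4]
grip_width: 0.339
```

move_arm(
  increments=[
    {"offset": [0, 0, 0], "yaw": 0, "jaw": 60},
    {"offset": [0, 0, 0], "yaw": 0, "jaw": 0},
    {"offset": [0, 0, 0], "yaw": 0, "jaw": 0},
    {"offset": [0, -0.005, 0], "yaw": 0, "jaw": 0},
    {"offset": [0, -0.03, 0], "yaw": 0, "jaw": 0},
    {"offset": [0.01, -0.06, 0], "yaw": 0, "jaw": 0},
    {"offset": [0.03, -0.1, 0], "yaw": 0, "jaw": 0},
    {"offset": [0.06, -0.14, 0], "yaw": 0, "jaw": 0},
    {"offset": [0.09, -0.18, 0], "yaw": 0, "jaw": 0},
    {"offset": [0.09, -0.21, 0], "yaw": 0, "jaw": 0},
  ],
)

```text
clock: 7.3
position: [0.3821, -0.0173, 0.2481]
ee_rot: [0.019, -0.705, 0.709, -0.017]
ft_force: [1.9, -0.7, -0.2]
grip_width: 0.999
```

```bash
python3 -c "
from h import *
inc(press(-.024,-.114,.25),272.8)
s=manip.camera('side')
p=manip.camera('top'); W=cloud(p)
m=(W[...,2]>.03)&(W[...,2]<.055)&(abs(W[...,1])<.06)&(W[...,0]>.36)&(W[...,0]<.57)
P=W[m];print(len(P),cv2.minAreaRect((P[:,:2]*1000).astype(np.float32)),np.median(P[:,2]),P[:,0].min())
for a in (.44,.47,.5,.53,.55): 
  q=P[abs(P[:,0]-a)<.006]; b=W[(W[...,2]>.01)&(W[...,2]<.026)&(abs(W[...,0]-a)<.004)&(abs(W[...,1]+.01)<.06)]
  if len(q) and len(b): print(a,q[:,1].min(),q[:,1].max(),b[:,1].min(),b[:,1].max())
for n,c in(('side',s),('top',p)):
  r=manip.spot_point(c,'rail_center'); print(n,[(x['confidence'],x['centre'],atz(c,*x['centre'],.03)) for x in r])
  r=manip.spot_point(c,'lever_grip'); print(n,[(x['confidence'],atz(c,*x['centre'],.176)) for x in r])
save(p,'g3.png',(270,140,400,320),3); save(s,'s3.png',(230,150,370,300),4)
a=cv2.imread('pics/g3.png');b=cv2.imread('pics/s3.png');b=cv2.resize(b,(400,430));o=np.zeros((540,790,3),np.uint8);o[:,:390]=a;o[:430,390:]=b;cv2.imwrite('pics/c3.png',o)
"
```

```text
pos [ 0.3821 -0.0173  0.2481] head -177.05 tilt [-0.003 -0.006 -1.   ] off [-0.1798 -0.002   0.1161] yaw -89.85 F [ 1.9  -0.74 -0.22] w 0.999 t 7.3
668 ((506.5413818359375, -13.227317810058594), (126.8639144897461, 30.127304077148438), 2.9118776321411133) 0.040763602328050305 0.44379876887341546
0.44 -0.030761702259457666 -0.0020381647406330647 -0.00011164241270036707 -0.00011164241270036707
0.47 -0.028844671451855822 -1.524490198036039e-05 -0.04924624142280703 0.01902461656011976
0.5 -0.028891828457812005 -0.00016915500442273466 -0.04736207527905382 0.021185878005506056
0.53 -0.027083506642608172 0.0018496563244907154 -0.044910005512345 0.023287671675813377
0.55 -0.025030299086508695 0.003989107152006708 -0.04544237962300661 0.023094023180854704
side [(0.73, [430.7, 230.9], array([ 0.18531244, -0.28092221,  0.03      ])), (0.6, [318.1, 261.4], array([ 0.4964657 , -0.02220941,  0.03      ]))]
side [(0.74, array([ 0.55422349, -0.09463658,  0.176     ]))]
top [(0.64, [326.8, 235.3], array([ 0.49898953, -0.01203997,  0.03      ])), (0.59, [461.1, 368.0], array([ 0.17994499, -0.3272922 ,  0.03      ]))]
top [(0.95, array([ 0.56064002, -0.12208089,  0.176     ]))]
```

View pics/c3.png

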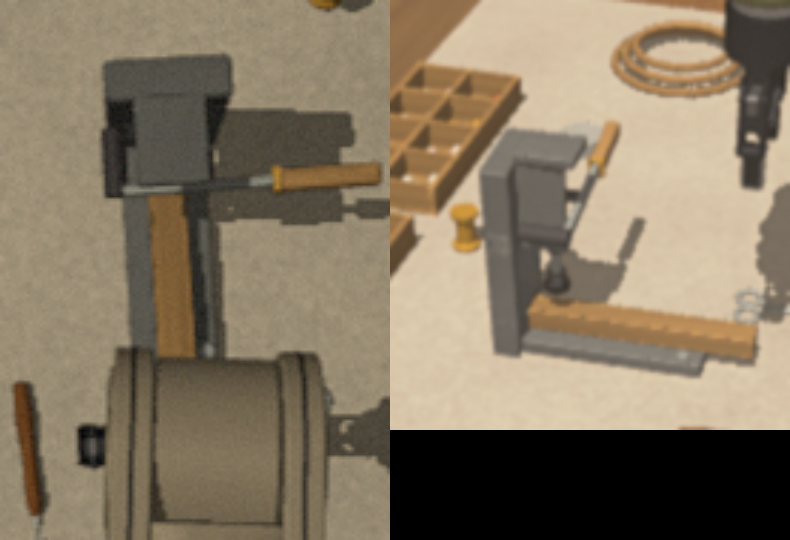

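The rail is home: its end is at the column, its midline is about 1 mm from the bed's, and its angle is 2.9° against about 2.9° for the press. The foot hangs just above it at (555,280) in the right half. Next is the lever handle.

```bash
python3 -c "
from h import *
print(manip.get_obs()['joint_pos'].round(2) if hasattr(manip.get_obs()['joint_pos'],'round') else manip.get_obs()['joint_pos'])
inc(press(-.024,-.122,.25),272.8)
inc(press(-.024,-.122,.25),92.8)
p=manip.camera('top'); W=cloud(p)
m=(W[...,2]>.15)&(W[...,2]<.2)&(W[...,1]<-.085)&(W[...,1]>-.18)&(W[...,0]>.5)&(W[...,0]<.62)
P=W[m];print(len(P),cv2.minAreaRect((P[:,:2]*1000).astype(np.float32)),P[:,2].max())
for y in(-.10,-.12,-.14):
  q=P[abs(P[:,1]-y)<.008]; print(y,q[:,0].min(),q[:,0].max(),np.median(q[:,2]))
"
```

```text
[ 0.53 -0.2  -0.52  2.01 -0.1   1.31 -1.48]
pos [ 0.3849 -0.0176  0.2466] head -177.06 tilt [-0.003 -0.005 -1.   ] off [-0.177  -0.0033  0.1237] yaw -89.86 F [0.45 1.04 0.16] w 1.0 t 7.6
pos [ 0.3849 -0.0176  0.2466] head -177.06 tilt [-0.003 -0.005 -1.   ] off [-0.177  -0.0033  0.1237] yaw 90.14 F [0.45 1.04 0.16] w 1.0 t 7.6
281 ((568.6488037109375, -122.41229248046875), (17.56922149658203, 74.25785064697266), 3.7952725887298584) 0.18989908289230215
-0.1 0.558696739584188 0.5761282534379812 0.17789159787976724
-0.12 0.5597925537728191 0.5751258836318397 0.17983247245996895
-0.14 0.560755917912981 0.5767852820291417 0.18134100102892522
```

move_arm(
  increments=[
    {"offset": [-0.01, -0.01, 0.012], "yaw": -7, "jaw": 0},
    {"offset": [-0.02, -0.02, 0.03], "yaw": -14, "jaw": 0},
    {"offset": [-0.035, -0.034, 0.05], "yaw": -21, "jaw": 0},
    {"offset": [-0.05, -0.034, 0.07], "yaw": -28, "jaw": 0},
    {"offset": [-0.065, -0.034, 0.09], "yaw": -35, "jaw": 0},
    {"offset": [-0.08, -0.034, 0.11], "yaw": -42, "jaw": 0},
    {"offset": [-0.1, -0.034, 0.12], "yaw": -49, "jaw": 0},
    {"offset": [-0.12, -0.034, 0.12], "yaw": -56, "jaw": 0},
    {"offset": [-0.14, -0.034, 0.12], "yaw": -63, "jaw": 0},
    {"offset": [-0.16, -0.034, 0.12], "yaw": -70, "jaw": 0},
  ],
)

```text
clock: 8.48
position: [0.5516, -0.1289, 0.2781]
ee_rot: [-0.425, 0.568, -0.567, 0.419]
ft_force: [0.0, 0.2, 0.6]
grip_width: 1.001
```

```bash
python3 -c "
from h import *
inc((.568,-.128,.25),272.8)"
```

```text
pos [ 0.5516 -0.1289  0.2781] head -106.72 tilt [-0.007 -0.003 -1.   ] off [-0.0058  0.0279  0.0156] yaw -19.52 F [0.04 0.23 0.64] w 1.001 t 8.48
```

move_arm(
  increments=[
    {"offset": [-0.003, 0.01, 0.007], "yaw": -7, "jaw": 0},
    {"offset": [-0.0058, 0.02, 0.0156], "yaw": -14, "jaw": 0},
    {"offset": [-0.0058, 0.028, 0.0156], "yaw": -19.5, "jaw": 0},
    {"offset": [-0.0058, 0.028, 0.0156], "yaw": -19.5, "jaw": 0},
  ],
)

```text
clock: 8.82
position: [0.5674, -0.1274, 0.246]
ee_rot: [0.517, -0.489, 0.483, -0.51]
ft_force: [0.0, -0.5, -0.2]
grip_width: 1.003
```

```bash
python3 -c "
from h import *
inc((.568,-.128,.174),272.8)"
```

```text
pos [ 0.5674 -0.1274  0.246 ] head -86.91 tilt [-0.012 -0.001 -1.   ] off [0.0006 0.072  0.0015] yaw 0.29 F [ 0.03 -0.45 -0.17] w 1.003 t 8.82
```

move_arm(
  increments=[
    {"offset": [0, 0.025, 0.001], "yaw": 0.3, "jaw": 0},
    {"offset": [0, 0.05, 0.0015], "yaw": 0.3, "jaw": 0},
    {"offset": [0, 0.068, 0.0015], "yaw": 0.3, "jaw": 0},
    {"offset": [0, 0.072, 0.0015], "yaw": 0.3, "jaw": 0},
    {"offset": [0, 0.072, 0.0015], "yaw": 0.3, "jaw": 120},
    {"offset": [0, 0.072, 0.0015], "yaw": 0.3, "jaw": 255},
    {"offset": [0, 0.072, 0.0015], "yaw": 0.3, "jaw": 255},
    {"offset": [0, 0.072, 0.0015], "yaw": 0.3, "jaw": 255},
    {"offset": [0, 0.072, 0.0015], "yaw": 0.3, "jaw": 255},
    {"offset": [0, 0.072, 0.0015], "yaw": 0.3, "jaw": 255},
  ],
  squeeze=50,
)

```text
clock: 9.65
position: [0.5682, -0.1275, 0.1746]
ee_rot: [0.515, -0.49, 0.485, -0.509]
ft_force: [0.6, -0.1, 0.5]
grip_width: 0.182
```

```bash
python3 -c "
from h import *
inc((.568,-.128,.174),272.8)"
```

```text
pos [ 0.5682 -0.1275  0.1746] head -87.23 tilt [-0.011 -0.001 -1.   ] off [ 0.0004  0.0006 -0.0002] yaw -0.03 F [ 0.62 -0.12  0.51] w 0.182 t 9.65
```

Gripped: the opening is 15.5 mm, which fits the 16 mm handle. First stroke.

move_arm(
  increments=[
    {"offset": [0.0003, 0.003, 0], "yaw": 0, "jaw": 255},
    {"offset": [0.0005, 0.006, 0], "yaw": 0, "jaw": 255},
    {"offset": [0.0007, 0.009, 0], "yaw": 0, "jaw": 255},
    {"offset": [0.0009, 0.012, 0], "yaw": 0, "jaw": 255},
    {"offset": [0.001, 0.015, 0], "yaw": 0, "jaw": 255},
    {"offset": [0.001, 0.018, 0], "yaw": 0, "jaw": 255},
    {"offset": [0.001, 0.021, 0], "yaw": 0, "jaw": 255},
    {"offset": [0.001, 0.024, 0], "yaw": 0, "jaw": 255},
  ],
)

```text
clock: 10.32
position: [0.5683, -0.1288, 0.1507]
ee_rot: [0.515, -0.49, 0.486, -0.509]
ft_force: [-1.1, -1.3, 3.9]
grip_width: 0.177
```

move_arm(
  increments=[
    {"offset": [0, 0.003, 0], "yaw": 0, "jaw": 255},
    {"offset": [0, 0.006, 0], "yaw": 0, "jaw": 255},
    {"offset": [-0.0005, 0.009, 0], "yaw": 0, "jaw": 255},
    {"offset": [-0.001, 0.0115, 0], "yaw": 0, "jaw": 255},
  ],
)

```text
clock: 10.65
position: [0.5685, -0.1285, 0.1411]
ee_rot: [0.515, -0.49, 0.486, -0.509]
ft_force: [-17.7, -0.3, 40.4]
grip_width: 0.183
```

```bash
python3 -c "
from h import *
inc((.568,-.128,.1393),272.8)"
```

```text
pos [ 0.5685 -0.1285  0.1411] head -87.29 tilt [-0.01  -0.003 -1.   ] off [-0.0005  0.0018 -0.0004] yaw -0.09 F [-17.69  -0.32  40.42] w 0.183 t 10.65
```

move_arm(
  increments=[
    {"offset": [0, -0.0005, 0], "yaw": 0, "jaw": 255},
    {"offset": [0, -0.0005, 0], "yaw": 0, "jaw": 255},
  ],
)

```text
clock: 10.82
position: [0.5683, -0.1285, 0.1416]
ee_rot: [0.515, -0.49, 0.486, -0.508]
ft_force: [-2.5, -0.7, 2.5]
grip_width: 0.174
```

```bash
python3 -c "
from h import *
inc((.568,-.128,.1393),272.8)
s=manip.camera('side'); save(s,'s4.png',(240,140,360,290),5)"
```

```text
pos [ 0.5683 -0.1285  0.1416] head -87.28 tilt [-0.01  -0.003 -1.   ] off [-0.0005  0.0023 -0.0003] yaw -0.08 F [-2.49 -0.71  2.46] w 0.174 t 10.82
```

View pics/s4.png

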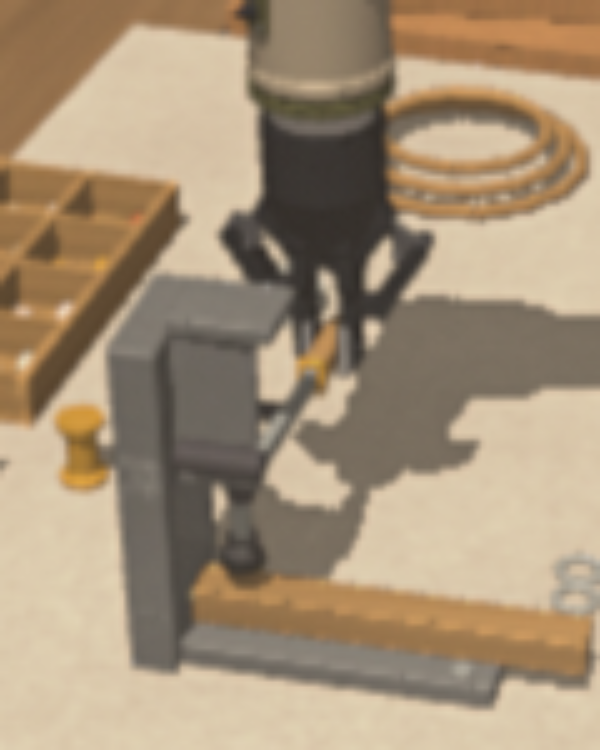

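The handle sits between the pads at (320,355). The gripper is clear of the head, and the foot is just above the rail at (240,555). I'll lift and feel for the upper stop.

move_arm(
  increments=[
    {"offset": [0.0005, -0.005, 0], "yaw": 0, "jaw": 255},
    {"offset": [0.001, -0.01, 0], "yaw": 0, "jaw": 255},
    {"offset": [0.001, -0.015, 0], "yaw": 0, "jaw": 255},
    {"offset": [0.001, -0.02, 0], "yaw": 0, "jaw": 255},
    {"offset": [0.001, -0.025, 0], "yaw": 0, "jaw": 255},
    {"offset": [0.0005, -0.029, 0], "yaw": 0, "jaw": 255},
    {"offset": [0, -0.031, 0], "yaw": 0, "jaw": 255},
    {"offset": [0, -0.0325, 0], "yaw": 0, "jaw": 255},
  ],
)

```text
clock: 11.53
position: [0.5683, -0.1282, 0.1739]
ee_rot: [0.515, -0.49, 0.486, -0.508]
ft_force: [-0.6, 3.5, -9.7]
grip_width: 0.174
```

move_arm(
  increments=[
    {"offset": [0, -0.001, 0], "yaw": 0, "jaw": 255},
    {"offset": [0, -0.0015, 0], "yaw": 0, "jaw": 255},
  ],
)

```text
clock: 11.7
position: [0.5682, -0.128, 0.1753]
ee_rot: [0.515, -0.49, 0.486, -0.508]
ft_force: [0.6, 2.1, -8.3]
grip_width: 0.175
```

move_arm(
  increments=[
    {"offset": [0.0003, 0.003, 0], "yaw": 0, "jaw": 255},
    {"offset": [0.0005, 0.006, 0], "yaw": 0, "jaw": 255},
    {"offset": [0.0007, 0.009, 0], "yaw": 0, "jaw": 255},
    {"offset": [0.0009, 0.012, 0], "yaw": 0, "jaw": 255},
    {"offset": [0.001, 0.015, 0], "yaw": 0, "jaw": 255},
    {"offset": [0.001, 0.018, 0], "yaw": 0, "jaw": 255},
    {"offset": [0.001, 0.021, 0], "yaw": 0, "jaw": 255},
    {"offset": [0.001, 0.024, 0], "yaw": 0, "jaw": 255},
  ],
)

```text
clock: 12.37
position: [0.5684, -0.1296, 0.152]
ee_rot: [0.515, -0.49, 0.486, -0.508]
ft_force: [-3.7, 1.8, 4.1]
grip_width: 0.174
```

move_arm(
  increments=[
    {"offset": [0, 0.003, 0], "yaw": 0, "jaw": 255},
    {"offset": [0, 0.006, 0], "yaw": 0, "jaw": 255},
    {"offset": [-0.0005, 0.0085, 0], "yaw": 0, "jaw": 255},
  ],
)

```text
clock: 12.62
position: [0.5683, -0.1294, 0.1437]
ee_rot: [0.515, -0.49, 0.487, -0.508]
ft_force: [-4.7, 1.2, 5.1]
grip_width: 0.176
```

move_arm(
  increments=[
    {"offset": [0, 0.001, 0], "yaw": 0, "jaw": 255},
    {"offset": [0, 0.001, 0], "yaw": 0, "jaw": 255},
  ],
)

```text
clock: 12.78
position: [0.5684, -0.1294, 0.1427]
ee_rot: [0.515, -0.49, 0.487, -0.508]
ft_force: [-4.3, 2.3, 2.1]
grip_width: 0.176
```

```bash
cat >> h.py <<'E'
def foot(tag):
    s=manip.camera("side"); cv2.imwrite("pics/f_%s.png"%tag,s["pixels"][...,::-1])
    g=cv2.cvtColor(s["pixels"],cv2.COLOR_RGB2GRAY); 
    print(tag,"col profile",g[236:262,287:291].mean(1).astype(int).tolist()); return g
E
python3 -c "
from h import *
foot('2'); inc((.568,-.128,.1393),272.8)
for n,k in(('s3',None),('s4',None)):
  a=cv2.imread('pics/%s.png'%n,0); f,x0,y0=(4,230,150) if n=='s3' else (5,240,140)
  print(n,[int(a[int((r-y0+.5)*f),int((287-x0)*f):int((291-x0)*f)].mean()) for r in range(236,262)])
"
```

```text
2 col profile [75, 83, 81, 67, 61, 64, 77, 96, 100, 100, 99, 95, 90, 84, 81, 82, 84, 81, 65, 55, 64, 98, 134, 143, 126, 120]
pos [ 0.5684 -0.1294  0.1427] head -87.34 tilt [-0.009 -0.004 -1.   ] off [-0.0014  0.0034 -0.0003] yaw -0.14 F [-4.75  2.97  2.35] w 0.176 t 12.83
s3 [75, 78, 85, 98, 100, 98, 96, 92, 86, 75, 70, 75, 75, 71, 61, 60, 80, 97, 90, 91, 114, 138, 144, 138, 123, 118]
s4 [74, 74, 64, 63, 76, 93, 98, 99, 98, 95, 91, 84, 70, 75, 83, 81, 67, 56, 61, 75, 84, 107, 141, 143, 126, 119]
```

move_arm(
  increments=[
    {"offset": [0.0005, -0.005, 0], "yaw": 0, "jaw": 255},
    {"offset": [0.001, -0.01, 0], "yaw": 0, "jaw": 255},
    {"offset": [0.001, -0.015, 0], "yaw": 0, "jaw": 255},
    {"offset": [0.001, -0.02, 0], "yaw": 0, "jaw": 255},
    {"offset": [0.0005, -0.025, 0], "yaw": 0, "jaw": 255},
    {"offset": [0, -0.029, 0], "yaw": 0, "jaw": 255},
    {"offset": [-0.001, -0.032, 0], "yaw": 0, "jaw": 255},
    {"offset": [-0.001, -0.0325, 0], "yaw": 0, "jaw": 255},
  ],
)

```text
clock: 13.5
position: [0.5683, -0.1289, 0.1756]
ee_rot: [0.515, -0.49, 0.487, -0.508]
ft_force: [-4.1, 1.9, -6.0]
grip_width: 0.175
```

```bash
python3 -c "
from h import *
foot('2u'); inc((.568,-.128,.1393),272.8)"
```

```text
2u col profile [76, 80, 76, 65, 62, 66, 81, 97, 100, 100, 99, 93, 88, 81, 80, 84, 86, 80, 64, 56, 66, 99, 135, 143, 126, 120]
pos [ 0.5684 -0.1289  0.1755] head -87.37 tilt [-0.01  -0.004 -1.   ] off [-0.0011  0.0362  0.    ] yaw -0.17 F [-3.68  1.04 -4.4 ] w 0.176 t 13.55
```

move_arm(
  increments=[
    {"offset": [0.0003, 0.003, 0], "yaw": 0, "jaw": 255},
    {"offset": [0.0005, 0.006, 0], "yaw": 0, "jaw": 255},
    {"offset": [0.0007, 0.009, 0], "yaw": 0, "jaw": 255},
    {"offset": [0.0009, 0.012, 0], "yaw": 0, "jaw": 255},
    {"offset": [0.001, 0.015, 0], "yaw": 0, "jaw": 255},
  ],
)

```text
clock: 13.97
position: [0.5685, -0.1302, 0.1616]
ee_rot: [0.514, -0.49, 0.487, -0.508]
ft_force: [-7.5, 2.5, 5.9]
grip_width: 0.179
```

move_arm(
  increments=[
    {"offset": [0, 0.003, 0], "yaw": 0, "jaw": 255},
    {"offset": [0, 0.006, 0], "yaw": 0, "jaw": 255},
    {"offset": [0, 0.009, 0], "yaw": 0, "jaw": 255},
  ],
)

```text
clock: 14.22
position: [0.5685, -0.1305, 0.1537]
ee_rot: [0.514, -0.49, 0.488, -0.508]
ft_force: [-7.8, 1.8, 6.4]
grip_width: 0.177
```

move_arm(
  increments=[
    {"offset": [0, 0.003, 0], "yaw": 0, "jaw": 255},
    {"offset": [0, 0.006, 0], "yaw": 0, "jaw": 255},
    {"offset": [-0.0005, 0.008, 0], "yaw": 0, "jaw": 255},
  ],
)

```text
clock: 14.47
position: [0.5685, -0.1304, 0.1465]
ee_rot: [0.514, -0.49, 0.488, -0.508]
ft_force: [-5.9, -0.7, 5.0]
grip_width: 0.18
```

```bash
python3 -c "
from h import *
foot('3'); inc((.568,-.128,.1393),272.8)"
```

```text
3 col profile [75, 83, 88, 87, 76, 63, 61, 67, 84, 98, 100, 99, 97, 99, 107, 98, 82, 84, 81, 73, 59, 61, 95, 129, 125, 120]
pos [ 0.5684 -0.1304  0.1462] head -87.5 tilt [-0.008 -0.005 -1.   ] off [-0.0024  0.0069 -0.0003] yaw -0.3 F [-5.13  0.26  1.52] w 0.175 t 14.52
```

move_arm(
  increments=[
    {"offset": [-0.001, 0.002, -0.0003], "yaw": -0.2, "jaw": 255},
    {"offset": [-0.0018, 0.004, -0.0005], "yaw": -0.3, "jaw": 255},
    {"offset": [-0.0024, 0.0045, -0.0005], "yaw": -0.3, "jaw": 255},
  ],
)

```text
clock: 14.77
position: [0.5684, -0.1301, 0.1428]
ee_rot: [0.515, -0.488, 0.488, -0.508]
ft_force: [-4.8, -4.5, 3.7]
grip_width: 0.174
```

```bash
python3 -c "
from h import *
foot('3b'); inc((.568,-.128,.1755),272.8)"
```

```text
3b col profile [76, 83, 90, 91, 84, 66, 60, 64, 79, 97, 100, 98, 97, 99, 109, 104, 85, 80, 80, 78, 63, 58, 95, 137, 128, 120]
pos [ 0.5684 -0.1301  0.1428] head -87.32 tilt [-0.006 -0.007 -1.   ] off [-0.0019 -0.0327 -0.0005] yaw -0.12 F [-4.11 -5.21  1.82] w 0.175 t 14.82
```

move_arm(
  increments=[
    {"offset": [0.0, -0.006, -0.0005], "yaw": 0, "jaw": 255},
    {"offset": [0.0, -0.012, -0.0005], "yaw": 0, "jaw": 255},
    {"offset": [0.0, -0.018, -0.0005], "yaw": 0, "jaw": 255},
    {"offset": [-0.0005, -0.024, -0.0005], "yaw": 0, "jaw": 255},
    {"offset": [-0.001, -0.029, -0.0005], "yaw": 0, "jaw": 255},
    {"offset": [-0.0015, -0.032, -0.0005], "yaw": 0, "jaw": 255},
    {"offset": [-0.002, -0.0335, -0.0005], "yaw": 0, "jaw": 255},
  ],
)

```text
clock: 15.4
position: [0.5682, -0.1288, 0.1769]
ee_rot: [0.515, -0.488, 0.489, -0.508]
ft_force: [3.5, -4.1, -7.7]
grip_width: 0.181
```

```bash
python3 -c "
from h import *
foot('3u'); inc((.568,-.128,.1745),272.8)"
```

```text
3u col profile [75, 83, 89, 88, 76, 63, 61, 68, 85, 98, 100, 99, 97, 99, 106, 98, 82, 84, 83, 75, 60, 61, 96, 133, 127, 120]
pos [ 0.5683 -0.1288  0.177 ] head -87.37 tilt [-0.005 -0.009 -1.   ] off [-0.0008  0.0025 -0.0002] yaw -0.17 F [ 1.48 -3.96 -2.25] w 0.176 t 15.45
```

move_arm(
  increments=[
    {"offset": [-0.0008, 0.0, 0], "yaw": -0.2, "jaw": 130},
    {"offset": [-0.0008, 0.0022, 0], "yaw": -0.2, "jaw": 130},
    {"offset": [-0.0008, 0.0025, 0], "yaw": -0.2, "jaw": 130},
    {"offset": [-0.0008, 0.0025, 0], "yaw": -0.2, "jaw": 130},
  ],
)

```text
clock: 15.78
position: [0.5683, -0.1274, 0.1745]
ee_rot: [0.516, -0.487, 0.488, -0.509]
ft_force: [0.0, 1.0, 0.8]
grip_width: 0.493
```

move_arm(
  increments=[
    {"offset": [0, 0.0, 0], "yaw": 0, "jaw": 255},
    {"offset": [0, 0.0, 0], "yaw": 0, "jaw": 255},
    {"offset": [0, 0.0, 0], "yaw": 0, "jaw": 255},
    {"offset": [0, 0, 0], "yaw": 0, "jaw": 255},
    {"offset": [0, 0, 0], "yaw": 0, "jaw": 255},
  ],
  squeeze=70,
)

```text
clock: 16.2
position: [0.5682, -0.1272, 0.1745]
ee_rot: [0.516, -0.487, 0.488, -0.509]
ft_force: [-1.4, 0.5, 0.5]
grip_width: 0.171
```

move_arm(
  increments=[
    {"offset": [0.0003, 0.004, 0], "yaw": 0, "jaw": 255},
    {"offset": [0.0006, 0.008, 0], "yaw": 0, "jaw": 255},
    {"offset": [0.0009, 0.012, 0], "yaw": 0, "jaw": 255},
    {"offset": [0.001, 0.016, 0], "yaw": 0, "jaw": 255},
    {"offset": [0.001, 0.02, 0], "yaw": 0, "jaw": 255},
  ],
)

```text
clock: 16.62
position: [0.5683, -0.1288, 0.1548]
ee_rot: [0.515, -0.487, 0.488, -0.509]
ft_force: [-4.1, -1.0, 7.4]
grip_width: 0.174
```

move_arm(
  increments=[
    {"offset": [0, 0.003, 0], "yaw": 0, "jaw": 255},
    {"offset": [-0.0003, 0.006, 0], "yaw": 0, "jaw": 255},
    {"offset": [-0.0006, 0.009, 0], "yaw": 0, "jaw": 255},
  ],
)

```text
clock: 16.87
position: [0.5684, -0.1288, 0.146]
ee_rot: [0.515, -0.487, 0.489, -0.509]
ft_force: [-4.0, -1.2, 8.3]
grip_width: 0.171
```

```bash
python3 -c "
from h import *
inc((.568,-.128,.1420),272.8)"
```

```text
pos [ 0.5684 -0.1288  0.146 ] head -87.21 tilt [-0.004 -0.009 -1.   ] off [-0.0008  0.004  -0.0003] yaw -0.01 F [-4.01 -1.21  8.27] w 0.171 t 16.87
```

move_arm(
  increments=[
    {"offset": [-0.0003, 0.002, 0], "yaw": 0, "jaw": 255},
    {"offset": [-0.0006, 0.0038, 0], "yaw": 0, "jaw": 255},
  ],
)

```text
clock: 17.03
position: [0.5684, -0.1286, 0.1425]
ee_rot: [0.515, -0.487, 0.489, -0.509]
ft_force: [-5.5, -2.3, 7.7]
grip_width: 0.174
```

```bash
python3 -c "
from h import *
foot('4'); inc((.568,-.128,.1745),272.8)"
```

```text
4 col profile [75, 83, 90, 93, 93, 88, 78, 64, 61, 67, 83, 96, 99, 105, 117, 120, 117, 99, 78, 71, 67, 58, 77, 112, 122, 122]
pos [ 0.5683 -0.1286  0.1422] head -87.24 tilt [-0.004 -0.009 -1.   ] off [-0.0004 -0.0323 -0.0004] yaw -0.04 F [-4.06 -1.23  5.31] w 0.172 t 17.08
```

move_arm(
  increments=[
    {"offset": [0.0004, -0.006, 0], "yaw": 0, "jaw": 255},
    {"offset": [0.0006, -0.012, 0], "yaw": 0, "jaw": 255},
    {"offset": [0.0006, -0.018, 0], "yaw": 0, "jaw": 255},
    {"offset": [0.0003, -0.024, 0], "yaw": 0, "jaw": 255},
    {"offset": [0, -0.029, 0], "yaw": 0, "jaw": 255},
    {"offset": [-0.0003, -0.0315, 0], "yaw": 0, "jaw": 255},
    {"offset": [-0.0004, -0.0322, 0], "yaw": 0, "jaw": 255},
  ],
)

```text
clock: 17.67
position: [0.5683, -0.1276, 0.1748]
ee_rot: [0.515, -0.487, 0.489, -0.509]
ft_force: [0.0, 2.6, -6.4]
grip_width: 0.173
```

```bash
cat > tr.py <<'E'
from h import *
import sys
def prof(t,c0,c1):
    g=cv2.imread("pics/f_%s.png"%t,0).astype(float); return g
def shift(a,b,box):
    x0,y0,x1,y1=box; g=cv2.imread("pics/f_%s.png"%a,0); h=cv2.imread("pics/f_%s.png"%b,0)
    k=8; T=cv2.resize(g[y0:y1,x0:x1],None,fx=k,fy=k,interpolation=cv2.INTER_CUBIC)
    S=cv2.resize(h[y0-5:y1+9,x0-2:x1+2],None,fx=k,fy=k,interpolation=cv2.INTER_CUBIC)
    r=cv2.matchTemplate(S,T,cv2.TM_CCOEFF_NORMED); _,m,_,l=cv2.minMaxLoc(r); return round(l[0]/k-2,2),round(l[1]/k-5,2),round(m,3)
L=sys.argv[1:]
for a,b in zip(L[:-1],L[1:]):
    print(a,b,"collar",shift(a,b,(284,236,296,244)),"footedge",shift(a,b,(283,252,294,257)), "footdark",shift(a,b,(280,250,296,256)))
E
python3 -c "
from h import *
foot('4u'); inc((.568,-.128,.1745),272.8)
ims=[cv2.resize(cv2.imread('pics/f_%s.png'%t)[228:268,272:308],None,fx=7,fy=9,interpolation=cv2.INTER_CUBIC) for t in('2u','3u','4u')]
cv2.imwrite('pics/cmp.png',np.hstack(ims))"; python3 tr.py 2u 3u 4u
```

```text
4u col profile [76, 83, 90, 93, 92, 86, 70, 62, 62, 70, 87, 97, 99, 104, 115, 120, 115, 93, 79, 79, 69, 58, 77, 112, 122, 121]
pos [ 0.5683 -0.1276  0.1748] head -87.23 tilt [-0.004 -0.009 -1.   ] off [ 0.0004  0.0003 -0.0003] yaw -0.03 F [-1.51  3.07 -2.55] w 0.166 t 17.72
2u 3u collar (0.12, 0.12, 0.927) footedge (-0.12, 1.12, 0.92) footdark (-0.12, 0.75, 0.931)
3u 4u collar (0.12, 0.25, 0.973) footedge (-0.12, 0.5, 0.938) footdark (0.0, 0.5, 0.94)
```

View pics/cmp.png

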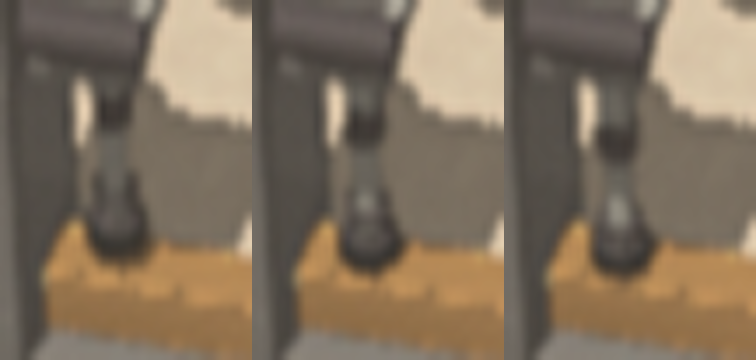

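In the crops for 2, 3 and 4 teeth, the collar drops steadily at about 1.8 px per tooth. The foot drops 1.45 px, then only 0.55 px. So it touched early in stroke 4 and now holds roughly 10–13 N, which agrees with the extra 3 N or so at the handle. One more tooth should give about 28–31 N.

move_arm(
  increments=[
    {"offset": [0.0005, 0.004, 0], "yaw": 0, "jaw": 255},
    {"offset": [0.0008, 0.008, 0], "yaw": 0, "jaw": 255},
    {"offset": [0.0011, 0.012, 0], "yaw": 0, "jaw": 255},
    {"offset": [0.0013, 0.016, 0], "yaw": 0, "jaw": 255},
    {"offset": [0.0013, 0.02, 0], "yaw": 0, "jaw": 255},
  ],
)

```text
clock: 18.13
position: [0.5684, -0.1293, 0.156]
ee_rot: [0.515, -0.487, 0.489, -0.509]
ft_force: [-7.7, 2.2, 13.3]
grip_width: 0.172
```

move_arm(
  increments=[
    {"offset": [0, 0.003, 0], "yaw": 0, "jaw": 255},
    {"offset": [-0.0003, 0.006, 0], "yaw": 0, "jaw": 255},
    {"offset": [-0.0006, 0.009, 0], "yaw": 0, "jaw": 255},
  ],
)

```text
clock: 18.38
position: [0.5685, -0.1293, 0.1483]
ee_rot: [0.515, -0.486, 0.49, -0.508]
ft_force: [-8.7, 0.5, 14.1]
grip_width: 0.174
```

move_arm(
  increments=[
    {"offset": [-0.0003, 0.002, 0], "yaw": 0, "jaw": 255},
    {"offset": [-0.0006, 0.004, 0], "yaw": 0, "jaw": 255},
    {"offset": [-0.0008, 0.0057, 0], "yaw": 0, "jaw": 255},
    {"offset": [-0.0008, 0.0062, 0], "yaw": 0, "jaw": 255},
  ],
)

```text
clock: 18.72
position: [0.5684, -0.1293, 0.1434]
ee_rot: [0.515, -0.486, 0.491, -0.508]
ft_force: [-9.1, -0.1, 13.0]
grip_width: 0.173
```

```bash
python3 -c "
from h import *
foot('5'); inc((.568,-.128,.1425),272.8)"
```

```text
5 col profile [76, 83, 90, 94, 94, 94, 94, 87, 71, 61, 63, 72, 88, 104, 119, 124, 123, 122, 117, 93, 68, 57, 76, 112, 122, 121]
pos [ 0.5685 -0.1292  0.1434] head -87.38 tilt [-0.002 -0.011 -1.   ] off [-0.0013  0.0008 -0.0004] yaw -0.18 F [-8.97 -0.13 11.04] w 0.175 t 18.77
```

move_arm(
  increments=[
    {"offset": [-0.0005, 0.0012, -0.0003], "yaw": 0, "jaw": 255},
    {"offset": [-0.0008, 0.0018, -0.0004], "yaw": 0, "jaw": 255},
    {"offset": [-0.0008, 0.002, -0.0004], "yaw": 0, "jaw": 255},
  ],
)

```text
clock: 19.02
position: [0.5684, -0.1293, 0.1429]
ee_rot: [0.514, -0.486, 0.491, -0.508]
ft_force: [-6.4, 0.8, 12.3]
grip_width: 0.174
```

move_arm(
  increments=[
    {"offset": [0.0004, -0.005, 0], "yaw": 0, "jaw": 255},
    {"offset": [0.0006, -0.011, 0], "yaw": 0, "jaw": 255},
    {"offset": [0.0006, -0.017, 0], "yaw": 0, "jaw": 255},
    {"offset": [0.0003, -0.023, 0], "yaw": 0, "jaw": 255},
    {"offset": [0, -0.028, 0], "yaw": 0, "jaw": 255},
    {"offset": [-0.0003, -0.031, 0], "yaw": 0, "jaw": 255},
  ],
)

```text
clock: 19.52
position: [0.5683, -0.1284, 0.1743]
ee_rot: [0.514, -0.486, 0.491, -0.508]
ft_force: [0.6, 2.2, -8.2]
grip_width: 0.171
```

```bash
python3 -c "
from h import *
foot('5u'); inc((.568,-.128,.1745),272.8)"
```

```text
5u col profile [75, 82, 90, 94, 94, 95, 93, 86, 68, 61, 63, 74, 93, 105, 118, 123, 122, 121, 112, 86, 66, 58, 77, 112, 122, 121]
pos [ 0.5683 -0.1283  0.1747] head -87.42 tilt [-0.001 -0.012 -1.   ] off [-0.0003  0.0002 -0.0003] yaw -0.22 F [-2.92  3.51 -3.23] w 0.179 t 19.57
```

Five teeth are in. The collar moved the usual 1.7 px, the foot stayed still on the rail, and the handle force rose by about 9–10 N over free. I estimate a pinch of 26–30 N, so I'm releasing and backing off.

move_arm(
  increments=[
    {"offset": [0, 0, 0], "yaw": 0, "jaw": 110},
    {"offset": [0, 0, 0], "yaw": 0, "jaw": 110},
    {"offset": [0, 0, 0], "yaw": 0, "jaw": 110},
    {"offset": [0, -0.01, 0], "yaw": 0, "jaw": 110},
    {"offset": [0, -0.04, 0], "yaw": 0, "jaw": 110},
    {"offset": [0.01, -0.07, 0], "yaw": 0, "jaw": 110},
    {"offset": [0.04, -0.1, 0], "yaw": 0, "jaw": 110},
    {"offset": [0.07, -0.12, -0.02], "yaw": 0, "jaw": 110},
    {"offset": [0.1, -0.12, -0.04], "yaw": 0, "jaw": 110},
    {"offset": [0.12, -0.12, -0.06], "yaw": 0, "jaw": 110},
  ],
)

```text
clock: 20.4
position: [0.5133, -0.2528, 0.2988]
ee_rot: [0.514, -0.485, 0.493, -0.507]
ft_force: [0.5, -0.4, 0.2]
grip_width: 0.573
```

move_arm(
  increments=[
    {"offset": [0, 0, 0], "yaw": 0, "jaw": 110},
    {"offset": [0, 0, 0], "yaw": 0, "jaw": 110},
    {"offset": [0, 0, 0], "yaw": 0, "jaw": 110},
    {"offset": [0, 0, 0], "yaw": 0, "jaw": 110},
  ],
)

```text
clock: 20.73
position: [0.5142, -0.2514, 0.2991]
ee_rot: [0.514, -0.485, 0.493, -0.508]
ft_force: [0.9, -0.2, 1.1]
grip_width: 0.562
```

```bash
python3 -c "
from h import *
inc((.568,-.128,.1745),272.8); foot('end')
p=manip.camera('top'); W=cloud(p)
m=(W[...,2]>.03)&(W[...,2]<.055)&(abs(W[...,1])<.06)&(W[...,0]>.36)&(W[...,0]<.56)
P=W[m];print(len(P),cv2.minAreaRect((P[:,:2]*1000).astype(np.float32)),np.median(P[:,2]),P[:,0].min())
for a in (.45,.48,.5,.53): 
  q=P[abs(P[:,0]-a)<.006]; b=W[(W[...,2]>.01)&(W[...,2]<.026)&(abs(W[...,0]-a)<.004)&(abs(W[...,1]+.01)<.06)]
  if len(q) and len(b): print(a,(q[:,1].min()+q[:,1].max())/2,(b[:,1].min()+b[:,1].max())/2)
save(p,'end.png',(200,100,500,340),2)"
```

```text
pos [ 0.5142 -0.2514  0.2991] head -87.43 tilt [ 0.003 -0.014 -1.   ] off [-0.1226  0.123   0.059 ] yaw -0.23 F [ 0.91 -0.23  1.05] w 0.562 t 20.73
end col profile [76, 83, 90, 94, 94, 94, 93, 86, 68, 62, 64, 74, 93, 105, 118, 122, 121, 120, 111, 85, 67, 58, 76, 111, 120, 120]
966 ((468.7623291015625, -15.359081268310547), (182.64646911621094, 30.085086822509766), 3.1065728664398193) 0.04072586207042371 0.3774424260944908
0.45 -0.01639567449946466 -0.014823856935253484
0.48 -0.014418402147437647 -0.012797012589496979
0.5 -0.014612035539321283 -0.012943473983806459
0.53 -0.012611404119929472 -0.010851004448604411
```

View pics/end.png

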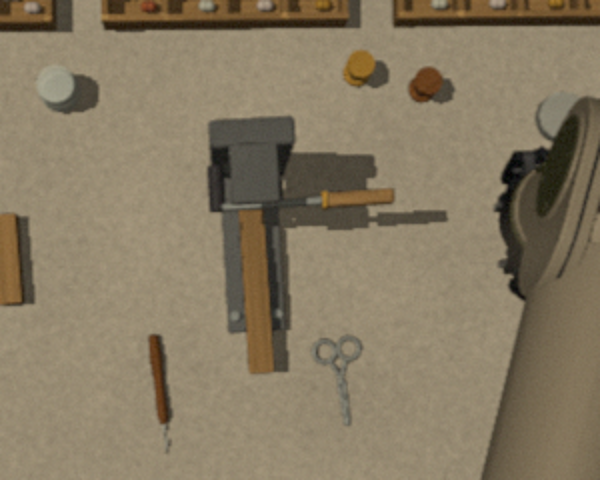

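The rail lies along the bed from (250,210) to (260,370), with its front end at x 0.377 (0.376 expected when home). It is 1.7 mm off the middle. The lever is raised, the arm is clear, and the bystanders in view have not moved. I'm handing in.

```bash
python3 -c "
from h import *
print(manip.hand_in())"
```

```text
the job is handed in; nothing more can be done
None
```

The rail is home on the press bed, the foot is down on it after five lever strokes, and the job is handed in; no verdict came back. I laid the beech rail along the bed and pushed it against the column until I felt the stop (about 19 N). I then gripped the handle, pumped five strokes, let go and backed off. The clock stood at about 21 s at hand-in.

**Last checks**
- **Rail:** its front end is within about 2 mm of the home position. It is about 1.7 mm off the bed's middle and square to within about 0.5°.
- **Foot and lever:** the foot did not move when I let go. The lever is at rest, raised, and the robot is clear.
- **Bystanders:** those visible in the last picture look unmoved. The bowl was outside it and the tin was partly hidden by the arm.

**Less certain**
- **Pinch force:** my estimate is 26–32 N, not a direct measurement. It comes from the handle force on the last stroke, about 9–10 N above a free stroke, and from the side pictures, which show the foot touching early in stroke 4.
- **Lever travel:** I measured about 33 mm between the stops where I expected about 36 mm. The side pictures still showed a steady drop of about one tooth on each stroke I compared.
- **Stroke 1:** it ran into the lower stop with about 40 N at the wrist.
- **Stroke 3:** the grip crept slightly, so I took hold of the handle afresh before stroke 4.

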